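Tighten the fondue burner's filler cap and hold the ignition dial

TASK

Get the fondue burner ready to light: first turn its black winged filler cap clockwise until it is fully tight. Then turn the brass spring-return ignition dial clockwise past its first two notches to the third (the three-dot mark) and finish while still holding it there with the gripper, since it springs back if let go. Leave the pot, lid, bowls and fork stand where they stand, and do not turn the dial before the cap is tight.

Things in the scene. Friction and masses are not known exactly. Their poses are not given: they have to be found in the camera images.
- burner: Fixed steel fondue burner, 260 (x) x 270 (y) mm, flat top 50 mm high. Origin: centre of its underside on the shelf; front is -x. Brass dial's axis at (-75, +80) mm (front left), black filler cap's axis at (-75, -80) mm (front right), both vertical. Burner head (radius 42) at (+45, 0) mm with three wire pot supports, 84 mm high, 80 mm out from the head's centre.
- dial_grip (a point): Grip point of the brass dial, on its turn axis, 80 mm above the shelf. Disc radius 25 mm (top at 57 mm above the shelf) with an upright grip bar 46 long, 13 thick, 57 to 87 mm above the shelf. Site x runs along the bar; a white line on top marks the pointer end (-x). At rest the bar lies along the burner's x, pointer to the front.
- dial (a joint): Dial angle, rad: 0 at rest (white dot), grows clockwise seen from above. Notches at 0.4 (one black dot), 0.8 (two) and 1.2 (three), with torque humps between. A spring returns it to 0 from anywhere, out of the notches too: 0.07 N m at 0, 0.14 at 1.2; up to about 0.17 N m with the humps. Hard stop at 1.28, just past the third notch.
- cap_grip (a point): Grip point of the black filler cap, on its turn axis, 90 mm above the shelf. Disc radius 24 mm (top at 67 mm above the shelf) with an upright wing bar 44 long, 13 thick, 67 to 97 mm above the shelf. Site x runs along the wing; a red line on top marks its -x end. The cap is captive: it only turns, and does not rise.
- cap (a joint): How far the cap is open, rad: 0 fully tight (hard stop; wing along the burner's x, red line towards the red tick on the console's front), grows counter-clockwise seen from above, to 1.5. Starts 0.7 to 1.25 open; turn clockwise to tighten, against about 0.06 N m of friction; it stays where it is left.
- caquelon: Brown stoneware pot, radius 100 mm, 90 mm high, with a stick handle to its +y out to 200 mm from its axis; origin centre of its underside. Bystander.
- lid: Stainless pot lid lying flat, radius 95 mm, with a black knob up to 39 mm; origin centre of its underside. Bystander.
- fork_stand: Cherry wood fork stand, base 90 x 90 mm, with six forks, 215 mm high in all; origin centre of its underside. Bystander.
- bowl_large: Cream ceramic bowl, rim radius 75 mm, 60 mm high; origin centre of its underside; the two smaller bowls are nested in it. Bystander.
- bowl_medium: Blue-grey ceramic bowl, rim radius 60 mm, 55 mm high, nested in the large one; origin centre of its underside. Bystander.
- bowl_small: Tan ceramic bowl, rim radius 45 mm, 50 mm high, nested in the medium one; origin centre of its underside. Bystander.

How it is judged:
On the way, in this order (a step that is already met when the one before it is completed fails the run):
1. the filler cap is tight (joint cap under 0.1 rad) (value of joint cap below 0.1 rad), for 0.3 s.
2. the dial is held at its third notch by the gripper (1.08 to 1.32 rad) with the cap tight (value of joint cap below 0.1 rad and value of joint dial between 1.08 and 1.32 rad and contact force between the fingers and dial above 1 N), for 0.5 s.
At the end, for the whole second after the job is handed in: The cap is tight (under 0.1 rad open), the dial stands still (slower than 0.3 rad/s) between 1.08 and 1.32 rad (third notch at 1.2) with the fingers pressing on it by more than 1 N, and every bystander is within 30 mm of where it began (all of step 2 and velocity of joint dial between -0.3 and 0.3 rad/s and distance of each of caquelon, lid, fork_stand, bowl_large, bowl_medium, bowl_small from where it was at the start of the episode below 0.03 m); the arm keeps its last pose, push and grip.
It fails at once if the dial is turned (beyond 0.2 rad) before the cap is tight (more than 0.15 rad open) (value of joint dial above 0.2 rad and value of joint cap above 0.15 rad).
It fails at once if a bystander is pushed more than 30 mm from its place (distance of any of caquelon, lid, fork_stand, bowl_large, bowl_medium, bowl_small from where it was at the start of the episode above 0.03 m).
It fails at once if a bystander is tipped by more than 0.5 rad (angle between any of caquelon, lid, fork_stand, bowl_large, bowl_medium, bowl_small's own z axis and vertical above 0.5 rad).
It also fails if it takes over 54 s, if anything falls off the work surface, if the arm or the gripper's body presses on something with over 40 N, if the wrist force passes 120 N, or if a joint passes its speed limit or range.

ROBOT

A 6-joint arm with a two-finger parallel gripper is mounted at the origin on the work surface. World frame = base frame: x ahead of the robot, y to its left, z up, the work surface at z = 0. Lengths are in m, angles in rad, forces in N, time in s.
With the tool pointing down it reaches from about 0.35 to 0.975 m from the base axis. Payload 4.9 kg.
Tool frame: the origin (TCP) lies on the mounting face of the last link; the fingertips stand 173 mm ahead of it and the grasp point (between the pads) lies 155 mm ahead of it (tcp_to_grasp is the distance from the TCP to the grasp point, in m); z points along the fingers, y is the line along which they close (so a half turn about z gives the same grasp; the last joint's range is limited). The gripper opens to 85 mm and grips with 20 to 120 N. Pads are 22 mm wide; open, the fingers measure 114 mm over their backs; the gripper's body (76 mm by 85 mm) begins 54 mm behind the grasp point. The pads swing forward as they close: fully open they stand 13 mm farther back than shut.
Start: joints at [-1.315, 0.053, 1.613, -0, 1.476, -0.119], TCP at [0.229, -0.582, 0.405] pointing down, gripper open.
Joint ranges: [-3.01, 3.01], [-1.01, 2.22], [0.06, 2.58], [-1.02, 4.17], [0.09, 2.62], [-3.14, 3.14]. Speed limits (rad/s): [2.57, 2.57, 3.14, 3.14, 3.14, 3.14].

INTERFACE

Orientations are given as a rotation vector (axis times angle).
In Python, from station import get_obs, get_image, calibration, finish_job, tcp_to_grasp gives the robot as it stands. The module is installed in compiled form; this text tells all that it offers.
- The arm moves only by the tool arm_command, never from a script. Its argument "plan" is a list that holds one entry, the list of rows, each a list of 6 numbers: the shift along the tool's x, y, z in cm, then the turn, a rotation vector about the tool's x, y, z in rad. A call has 1 to 12 rows; each row is the pose to reach, as a shift and turn from the pose commanded when the call began, along the tool's axes at that moment; what a row does not reach only later rows make up. A row lasts 1/12 s, in which the tool goes at most 41.7 mm and 7.16 degrees, less where a joint would pass 70% of its speed; a pose out of reach is approached as far as the arm can. A call with a gripper value outside its range is refused whole. "gripper" is the closure, from -1 (fully open) to 1 (shut), set as the call begins (left out, the last holds). The fingers move at their own pace and stop on an object; "force" is the grip in N (left out, the last holds). Time passes only in rows, so rows that repeat a pose let the fingers close. It gives the time, the measured TCP pose, the force, the opening and the grip force at its end, in the units of the state.
- get_obs(): the state, without advancing time (a new reading comes with each control period).
- get_image(name): name is "scene" or "top" or "wrist"; returns (picture, depth): 480x640x3 uint8, blue, green, red; 480x640 float32, m along the optical axis (not along the pixel's ray), 0 where there is no reading.
- calibration(name): a dict with "fx", "fy", "cx", "cy" (pixels), "dist" ([k1, k2, p1, p2, k3] as OpenCV has them; the pictures are not rectified), "pose" (4x4, takes a point from camera to world coordinates). Camera axes: x right, y up, looking along -z (the intrinsics and any distortion apply to the point x, -y, -z); pixel columns grow to the right and rows downward; lengths in m; the calibration is good to about 2 mm. A picture is of the moment at which its call begins: read the wrist's pose just before it. calibration takes no time and is no camera call; for the wrist camera it gives the pose at the moment of the call.
- finish_job(): hands the job in; it is judged then, once.
The state is a dict: "t": time; "q": joint angles; "dq": joint speeds; "effort": joint torques, N m; "tool_pos": TCP position; "tool_rot": TCP orientation; "contact_force": force on the tool from outside, world axes, zero at the start; "wrist_torque": the same for the moment, N m; "opening": finger opening in m; "grip_force": force on a finger pad.
Only numpy, scipy, OpenCV 4.12 (cv2) and the standard library are available. Lean on these libraries where they do the work, as an engineer would, in place of code of your own. Each camera call takes 0.05 s, during which the arm holds its last target. There are 200 camera calls.

## Working session

There is one attempt and no reset: what is moved stays moved. The work goes in short steps, Python scripts to look and compute and a tool call to move; the robot and the scene stay as the last step left them, time stands still between calls to the robot, and variables do not carry over. Pictures are saved under pics/ and viewed, at most 10 in all, crops included, and the job is handed in when it is done.

Besides the shell and the picture viewer there is one more tool, called after "Request:" as name([rows], argument=value, ...), one row to a line, values as JSON. arm_command: Moves the arm, as the interface text tells. Its arguments: {"type":"object","properties":{"plan":{"type":"array"},"gripper":{"type":"number"},"force":{"type":"number"}},"required":["plan"]}

```bash
mkdir -p pics; python3 - <<'E'
from station import *
import cv2,numpy as np
o=get_obs();print(o['t'],o['tool_pos'],o['tool_rot'],o['opening'],tcp_to_grasp)
for n in['top','scene']:
    im,d=get_image(n);cv2.imwrite(f'pics/{n}0.png',im);np.savez(f'{n}0.npz',im=im,d=d)
    c=calibration(n);print(n,c)
E
```

```text
0.0 [ 0.22872557 -0.58136473  0.40346994] [-3.08459598e+00 -5.84890311e-01  2.32571895e-04] 0.08531865906979834 0.1547
top {'fx': 565.9005869795558, 'fy': 565.9005869795558, 'cx': 321.00241131871684, 'cy': 240.20163283183044, 'dist': array([-0.17889178,  0.        ,  0.        ,  0.        ,  0.        ]), 'pose': array([[-2.85450439e-03,  9.94411347e-01, -1.05536372e-01,
         3.25240375e-01],
       [-9.99861952e-01, -1.11069441e-03,  1.65783908e-02,
         2.50153361e-02],
       [ 1.63685212e-02,  1.05569126e-01,  9.94277241e-01,
         1.69347541e+00],
       [ 0.00000000e+00,  0.00000000e+00,  0.00000000e+00,
         1.00000000e+00]])}
scene {'fx': 462.4611740241499, 'fy': 462.4611740241499, 'cx': 324.77594104277, 'cy': 235.6477852507654, 'dist': array([-0.07387601,  0.        ,  0.        ,  0.        ,  0.        ]), 'pose': array([[ 0.04702037, -0.76150741,  0.64644842,  1.19614408],
       [ 0.99888724,  0.03821474, -0.02763908, -0.01049112],
       [-0.0036565 ,  0.64702867,  0.7624569 ,  0.93338625],
       [ 0.        ,  0.        ,  0.        ,  1.        ]])}
```

View pics/top0.png

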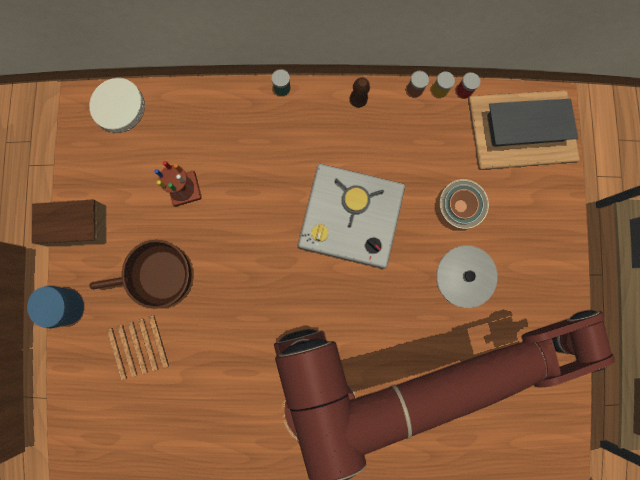

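View pics/scene0.png

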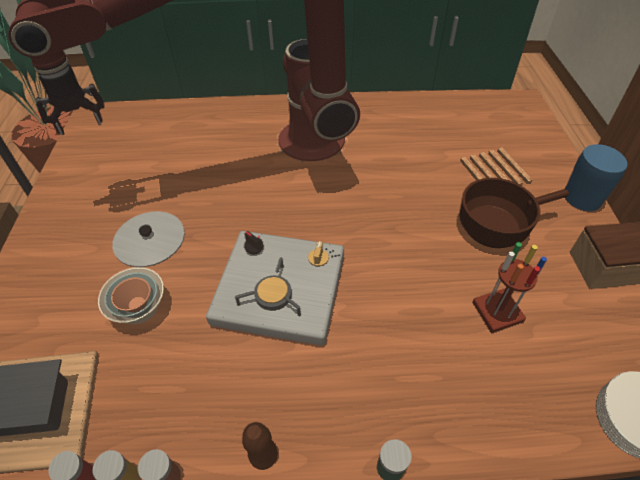

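The top view shows the burner with corners near (318,165), (404,183), (386,268) and (299,248). The dial is at about (320,233) and the black cap at about (373,245). The bystanders are well clear of it.

```bash
cat > h.py <<'E'
import numpy as np,cv2
from station import *
def rays(c,uv):
    K=np.array([[c['fx'],0,c['cx']],[0,c['fy'],c['cy']],[0,0,1]])
    n=cv2.undistortPoints(np.array(uv,float).reshape(-1,1,2),K,c['dist'])[:,0]
    return np.c_[n[:,0],-n[:,1],-np.ones(len(n))]
def plane(c,uv,z):
    r=rays(c,uv)@c['pose'][:3,:3].T;p=c['pose'][:3,3]
    return p+r*((z-p[2])/r[:,2])[:,None]
def cloud(c,d):
    v,u=np.mgrid[:480,:640];r=rays(c,np.c_[u.ravel(),v.ravel()])
    P=(r*d.reshape(-1,1))@c['pose'][:3,:3].T+c['pose'][:3,3]
    return P.reshape(480,640,3)
E
python3 - <<'E'
from h import *
f=np.load('top0.npz');c=calibration('top');P=cloud(c,f['d']);im=f['im']
m=np.zeros((480,640),bool);m[155:280,290:415]=1
b=m&(abs(P[...,2]-.05)<.008)
r=cv2.minAreaRect((P[b][:,:2]*1000).astype(np.float32));print('rect mm,deg',r)
print('zmed',np.median(P[b][:,2]))
R=np.array(plane(c,[(318,165),(404,183),(386,268),(299,248)],.05));print(R.round(3))
t=m&(P[...,2]>.060)&(P[...,2]<.12)
n,l,s,ce=cv2.connectedComponentsWithStats(t.astype(np.uint8))
for i in range(1,n):
    q=P[l==i];
    if len(q)>8: print(ce[i],len(q),q.mean(0).round(3),q[:,2].max())
cv2.imwrite('pics/crop.png',cv2.resize(im[215:275,290:400],None,fx=7,fy=7,interpolation=cv2.INTER_CUBIC))
E
```

```text
rect mm,deg ((574.2702026367188, -93.06561279296875), (267.5597229003906, 261.0088195800781), 76.09698486328125)
zmed 0.049960119613571274
[[ 0.724  0.006  0.05 ]
 [ 0.671 -0.25   0.05 ]
 [ 0.418 -0.192  0.05 ]
 [ 0.477  0.062  0.05 ]]
[355.29497354 199.10978836] 756 [ 0.618 -0.102  0.072] 0.09464704731439522
[319.33684211 231.86315789] 95 [0.52  0.003 0.081] 0.09645287985990536
[372.65384615 245.48557692] 208 [ 0.481 -0.15   0.078] 0.10769835192642807
```

View pics/crop.png

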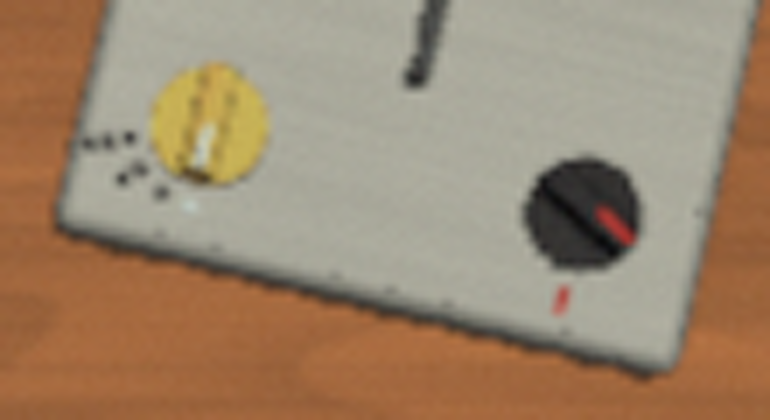

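Burner yaw is about -13.9°, with the dial at (0.521, 0.003) and the cap at (0.482, -0.153). The depth blobs agree with both. The cap is about 57° (1.0 rad) open, as its red line points to the lower right in the crop. Next I move above the cap.

Request:
arm_command([
  [[4,-3,0.5,0,0,-0.1],[8,-6,1,0,0,-0.2],[12,-9.2,1.7,0,0,-0.3],[15.5,-12,2.3,0,0,-0.375],[19,-14.7,3,0,0,-0.375],[22.5,-17.5,3.5,0,0,-0.375],[26,-20.2,4,0,0,-0.375],[29.5,-23,4.5,0,0,-0.375],[33,-25.7,5,0,0,-0.375],[36.5,-28.4,5.5,0,0,-0.375],[39.3,-30.5,5.8,0,0,-0.375],[39.3,-30.5,5.8,0,0,-0.375]],
], gripper=-1, force=60)

```text
t: 1.1
tool_pos: [0.4828, -0.1526, 0.3463]
tool_rot: [-2.923, -1.15, 0.0]
contact_force: [0.6, -0.0, -0.0]
opening: 0.0854
grip_force: 0.0
```

```bash
cat > look.py <<'E'
from h import *
import sys
from scipy.spatial.transform import Rotation as Ro
o=get_obs();R=Ro.from_rotvec(o['tool_rot']).as_matrix()
print('t',o['t'],'pos',o['tool_pos'].round(4),'q',np.round(o['q'],3),'yaw_y deg',np.degrees(np.arctan2(R[1,1],R[0,1])).round(2),'z',R[:,2].round(3),'F',np.round(o['contact_force'],1),'M',np.round(o['wrist_torque'],2),o['opening'],o['grip_force'])
if len(sys.argv)>1:
    c=calibration('wrist');im,d=get_image('wrist');np.savez(sys.argv[1]+'.npz',im=im,d=d,pose=c['pose']);cv2.imwrite(f'pics/{sys.argv[1]}.png',im)
E
python3 look.py w1
```

```text
t 1.1 pos [ 0.4828 -0.1526  0.3463] q [-0.453 -0.193  1.945 -0.     1.39   0.368] yaw_y deg -47.04 z [-0.  0. -1.] F [ 0.6 -0.  -0. ] M [-0.02  0.   -0.  ] 0.08544721945243854 0.0
```

View pics/w1.png

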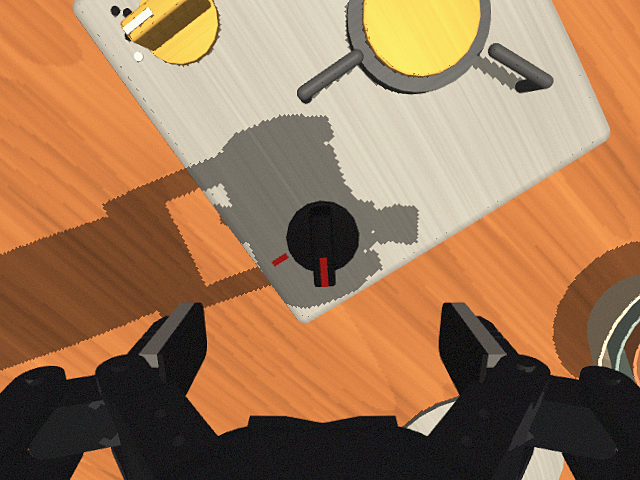

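The wrist view shows the cap at (323,237), with its wing running from (320,207) to (325,285), nearly perpendicular to the closing line. I check that numerically, along with the dial.

```bash
python3 - <<'E'
from h import *
c=calibration('wrist');c['pose']=np.load('w1.npz')['pose']
p=plane(c,[(320,207),(325,285)],.097);print(p.round(4),p.mean(0),np.linalg.norm(p[0]-p[1]),np.degrees(np.arctan2(*(p[0]-p[1])[1::-1])))
p=plane(c,[(323,258),(325,285)],.097);print(np.degrees(np.arctan2(*(p[0]-p[1])[1::-1])))
f=np.load('w1.npz')
P=cloud(c,f['d']);m=(P[...,2]>.088)&(P[...,2]<.106)&(np.hypot(P[...,0]-.482,P[...,1]+.153)<.035)
q=P[m];print(len(q));r=cv2.minAreaRect((q[:,:2]*1000).astype(np.float32));print(r)
m=(P[...,2]>.06)&(P[...,2]<.074)&(np.hypot(P[...,0]-.482,P[...,1]+.153)<.04)
print('disc',cv2.minEnclosingCircle((P[m][:,:2]*1000).astype(np.float32)))
m=(abs(P[...,2]-.05)<.003)
v,u=np.where(f['d']>0)
E
```

```text
[[ 0.502  -0.1319  0.097 ]
 [ 0.4697 -0.1658  0.097 ]] [ 0.48580328 -0.14885303  0.097     ] 0.04686527044466756 46.443384336477386
46.97334034386383
1663
((483.896484375, -150.58773803710938), (43.79606628417969, 13.002060890197754), 46.72592544555664)
disc ((483.90557861328125, -150.66896057128906), 24.015506744384766)
```

Request:
arm_command([
  [[0.2,-0.1,3,0,0,-0.065],[0.2,-0.1,6,0,0,-0.065],[0.2,-0.1,8,0,0,-0.065],[0.2,-0.1,9.3,0,0,-0.065],[0.2,-0.1,9.9,0,0,-0.065],[0.2,-0.1,9.9,0,0,-0.065],[0.2,-0.1,9.9,0,0,-0.065]],
])

```text
t: 1.73
tool_pos: [0.4833, -0.1527, 0.2481]
tool_rot: [2.885, 1.245, 0.0]
contact_force: [0.2, -0.7, 0.3]
opening: 0.0853
grip_force: 0.0
```

Request:
arm_command([
  [[0,0,0,0,0,0],[0,0,0,0,0,0],[0,0,0,0,0,0],[0,0,0,0,0,0],[0,0,0,0,0,0],[0,0,0,0,0,0],[0,0,0,0,0,0],[0,0,0,0,0,0]],
], gripper=1, force=50)

```text
t: 2.4
tool_pos: [0.4832, -0.1525, 0.2482]
tool_rot: [-2.884, -1.245, 0.001]
contact_force: [-3.8, 2.0, 4.6]
opening: 0.012
grip_force: 50.9
```

```bash
python3 look.py
```

```text
t 2.4 pos [ 0.4832 -0.1525  0.2482] q [-0.453 -0.078  2.017  0.     1.203  0.303] yaw_y deg -43.31 z [-0.001  0.    -1.   ] F [-3.8  2.   4.6] M [0.26 0.43 0.05] 0.011959102936056664 50.87228536605835
```

Gripped (12 mm opening, 51 N). Now I turn clockwise by about 1.06 rad plus a little.

Request:
arm_command([
  [[0,0,0,0,0,0.1],[0,0,0,0,0,0.2],[0,0,0,0,0,0.3],[0,0,0,0,0,0.4],[0,0,0,0,0,0.5],[0,0,0,0,0,0.6],[0,0,0,0,0,0.7],[0,0,0,0,0,0.8],[0,0,0,0,0,0.88],[0,0,0,0,0,0.95],[0,0,0,0,0,1.0],[0,0,0,0,0,1.0]],
])

```text
t: 3.4
tool_pos: [0.4832, -0.1525, 0.2482]
tool_rot: [-3.128, 0.293, 0.001]
contact_force: [-3.6, 1.1, 5.0]
opening: 0.0124
grip_force: 50.9
```

```bash
python3 look.py
```

```text
t 3.4 pos [ 0.4832 -0.1525  0.2482] q [-0.453 -0.078  2.017 -0.     1.203  1.305] yaw_y deg -100.7 z [-0.001  0.    -1.   ] F [-3.6  1.1  5. ] M [ 0.23  0.52 -0.05] 0.012441190822119474 50.89093565940857
```

Request:
arm_command([
  [[0,0,0,0,0,0.03],[0,0,0,0,0,0.06],[0,0,0,0,0,0.08],[0,0,0,0,0,0.08],[0,0,0,0,0,0.08],[0,0,0,0,0,0.08]],
])

```text
t: 3.9
tool_pos: [0.4832, -0.1525, 0.2482]
tool_rot: [3.114, -0.412, -0.001]
contact_force: [-4.1, 1.3, 4.3]
opening: 0.0121
grip_force: 51.3
```

```bash
python3 look.py
```

```text
t 3.9 pos [ 0.4832 -0.1525  0.2482] q [-4.530e-01 -7.800e-02  2.017e+00 -1.000e-03  1.203e+00  1.382e+00] yaw_y deg -105.08 z [-0.001 -0.    -1.   ] F [-4.1  1.3  4.3] M [0.24 0.53 0.57] 0.01210183739708143 51.322014927864075
```

The wrist moment jumped to 0.57 N·m, so the cap is against its stop. I release, rise and go over the dial.

Request:
arm_command([
  [[0,0,0,0,0,-0.02],[0,0,0,0,0,-0.02],[0,0,0,0,0,-0.02],[0,0,0,0,0,-0.02],[0,0,0,0,0,-0.02],[0,0,-2,0,0,-0.02],[0,0,-5,0,0,-0.02],[0,0,-8,0,0,-0.02],[0,0,-10,0,0,-0.02],[0,0,-10,0,0,-0.02]],
], gripper=-1)

```text
t: 4.73
tool_pos: [0.4845, -0.1532, 0.3538]
tool_rot: [3.115, -0.384, 0.015]
contact_force: [0.5, -0.6, 1.1]
opening: 0.0852
grip_force: 0.0
```

Request:
arm_command([
  [[0,-3,0,0,0,0],[-0.1,-6,0,0,0,0],[-0.1,-9,0,0,0,0],[-0.2,-12,0,0,0,0],[-0.2,-14.5,0,0,0,0],[-0.2,-16.2,0,0,0,0],[-0.2,-16.2,0,0,0,0],[-0.2,-16.2,0,0,0,0]],
])

```text
t: 5.4
tool_pos: [0.5204, 0.0056, 0.3467]
tool_rot: [3.118, -0.381, -0.002]
contact_force: [-0.3, 0.1, -0.1]
opening: 0.0854
grip_force: 0.0
```

```bash
python3 look.py w2; python3 - <<'E'
from h import *
f=np.load('w2.npz');c=calibration('wrist');c['pose']=f['pose'];P=cloud(c,f['d'])
for n,x,y,z in[('dial',.523,.0053,.087),('cap',.484,-.151,.097)]:
    m=(abs(P[...,2]-z)<.007)&(np.hypot(P[...,0]-x,P[...,1]-y)<.035);q=P[m]
    if len(q)>50:print(n,len(q),q[:,2].mean(),cv2.minAreaRect((q[:,:2]*1000).astype(np.float32)))
E
```

```text
t 5.4 pos [0.5204 0.0056 0.3467] q [-0.132 -0.157  1.913 -0.     1.387  1.682] yaw_y deg -103.95 z [-0.002 -0.    -1.   ] F [-0.3  0.1 -0.1] M [0.01 0.06 0.05] 0.08541577702129355 0.0
dial 1547 0.08693882824602854 ((521.9383544921875, 4.558429718017578), (12.41783618927002, 45.59832000732422), 76.4072265625)
cap 1838 0.09601343942629707 ((483.9977111816406, -150.16477966308594), (14.500109672546387, 44.068626403808594), 75.96575927734375)
```

View pics/w2.png

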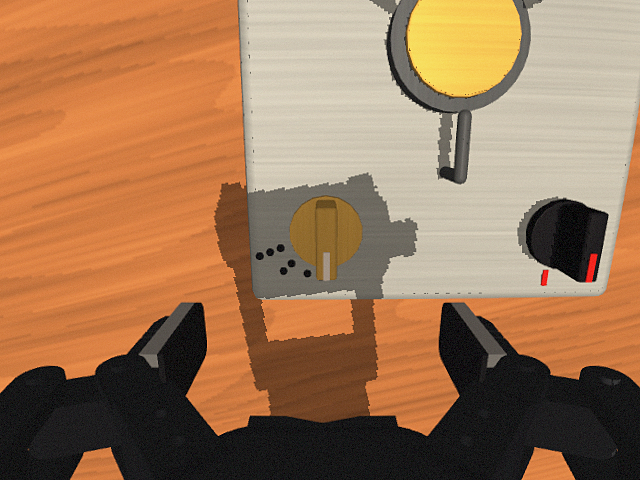

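The dial bar (from (326,200) to (327,280)) and the cap wing are parallel, at 76.4° and 76.0°, so the cap is tight. I descend on the dial and grip it.

Request:
arm_command([
  [[0.2,0.1,3,0,0,0],[0.2,0.1,6,0,0,0],[0.2,0.1,8.5,0,0,0],[0.2,0.1,10,0,0,0],[0.2,0.1,11,0,0,0],[0.2,0.1,11,0,0,0],[0.2,0.1,11,0,0,0]],
])

```text
t: 6.03
tool_pos: [0.5223, 0.0029, 0.2378]
tool_rot: [3.118, -0.386, -0.001]
contact_force: [-0.7, -0.1, -0.2]
opening: 0.0855
grip_force: 0.0
```

Request:
arm_command([
  [[0,0,0,0,0,0],[0,0,0,0,0,0],[0,0,0,0,0,0],[0,0,0,0,0,0],[0,0,0,0,0,0],[0,0,0,0,0,0],[0,0,0,0,0,0],[0,0,0,0,0,0]],
], gripper=1, force=70)

```text
t: 6.7
tool_pos: [0.5224, 0.0032, 0.2385]
tool_rot: [3.116, -0.383, -0.0]
contact_force: [-3.4, -3.9, 6.2]
opening: 0.0116
grip_force: 69.3
```

```bash
python3 look.py
```

```text
t 6.7 pos [0.5224 0.0032 0.2385] q [-0.136 -0.026  1.985 -0.002  1.182  1.68 ] yaw_y deg -104.02 z [-0.    -0.002 -1.   ] F [-3.4 -3.9  6.2] M [-0.66  0.53  0.11] 0.01158773263336886 69.29984450340271
```

Request:
arm_command([
  [[0,0,0,0,0,0.11],[0,0,0,0,0,0.22],[0,0,0,0,0,0.33],[0,0,0,0,0,0.44],[0,0,0,0,0,0.55],[0,0,0,0,0,0.66],[0,0,0,0,0,0.77],[0,0,0,0,0,0.88],[0,0,0,0,0,0.99],[0,0,0,0,0,1.1],[0,0,0,0,0,1.17],[0,0,0,0,0,1.22]],
])

```text
t: 7.7
tool_pos: [0.5218, 0.0025, 0.2385]
tool_rot: [2.329, -2.1, 0.0]
contact_force: [-8.7, -8.2, 9.0]
opening: 0.0117
grip_force: 69.9
```

Request:
arm_command([
  [[0,0,0,0,0,0],[0,0,0,0,0,0],[0,0,0,0,0,0],[0,0,0,0,0,0],[0,0,0,0,0,0],[0,0,0,0,0,0],[0,0,0,0,0,0],[0,0,0,0,0,0],[0,0,0,0,0,0],[0,0,0,0,0,0]],
])

```text
t: 8.53
tool_pos: [0.5218, 0.0024, 0.2384]
tool_rot: [2.332, -2.096, 0.0]
contact_force: [-9.2, -9.3, 10.0]
opening: 0.0114
grip_force: 69.9
```

```bash
python3 look.py w3
```

```text
t 8.5333 pos [0.5218 0.0024 0.2384] q [-0.137 -0.026  1.986 -0.005  1.185  2.9  ] yaw_y deg -173.9 z [-0.004 -0.004 -1.   ] F [-9.2 -9.3 10. ] M [-1.33  1.31  0.22] 0.011372043053560125 69.87653732299805
```

View pics/w3.png

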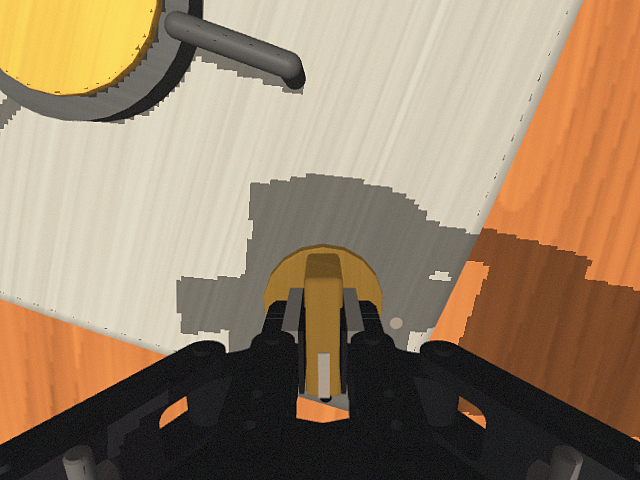

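The bar sits square between the pads, running from (322,255) to (323,400). The tool has turned 1.22 rad, which puts the dial at the third notch, and it is steady under a 70 N grip. Handing in.

```bash
python3 -c "
from station import *
print(finish_job())"
```

```text
the job is handed in; nothing more can be done
None
```

The filler cap is turned to its hard stop and the gripper is holding the dial at the third notch (about 1.2 rad, going by the tool's turn); no bystander was touched, and I handed the job in at about 8.5 s, with no verdict returned.

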